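Settle a three-ball plate into its cone, groove and flat seats

TASK

Lift the sample plate by its grip bar and set it gently on the kinematic base, so that its three ball feet settle fully home in the cone, the groove and the flat seat: the seat block is clamped somewhere along its rails, so feel for the cone by sliding the plate lightly along the groove. Let go of the plate, then swing the keeper round as far as it goes over the plate's edge. Never force the plate, and leave the other things on the worktop where they are.

Things in the scene. Friction and masses are not known exactly. Their poses are not given: they have to be found in the camera images.
- plate: Aluminium sample plate 104 x 76 x 8 mm (x, y, z), 0.6 kg, on three steel ball feet 10 mm across. Origin: under its centre, level with the feet's lowest points; z up. The plate spans z = 12 to 20 mm. Black upright grip bar at the middle of its top: 14 mm (x) by 44 mm (y), z = 20 to 60 mm; pinch it across x. Two white discs on top on the +y side. Starts on the worktop, yaw within 0.3 rad.
- foot_cone (a point): Centre of the ball foot that goes into the cone; on the plate at (36, -22, 5) mm. Standing on the land beside the cone it is at z = 29.9 mm in the base's frame, home in the cone at 27 mm.
- foot_groove (a point): Centre of the ball foot that goes into the groove; on the plate at (-36, -22, 5) mm; home at z = 27 mm in the base's frame.
- foot_flat (a point): Centre of the ball foot that goes onto the flat; on the plate at (0, 30, 5) mm; home at z = 27 mm in the base's frame.
- base: Kinematic base, fixed: aluminium slab 170 mm (x) by 138 mm (y = -84 to 54) by 10 mm; two low rails along x carry a steel seat block 132 x 78 mm. Origin: underside, at the middle of the rails; z up; yaw within 0.3 rad. The seat block is clamped at an offset u along x, -12 to 12 mm, that is NOT measured. Fully home the plate is level, axes along the base's, its origin at (u, 0, 22) mm.
- groove_line (a point): Nominal centre of the cone (as if u = 0), at (36, -22, 24.9) mm on the base; the true cone is at x = 36 + u. The vee groove runs along x at y = -22, x = -66 + u to 6 + u. Both: 45 degree sides, 10 mm wide at the mouth, in a land at z = 24.9 mm that ends at x = 66 + u; a ball foot drops 2.9 mm when home.
- flat_seat (a point): Point of the flat seat, at (0, 30, 22) mm on the base; level surface for y = -8 to 42, x = -66 + u to 66 + u. The seats are polished, friction about 0.25: under its own weight the plate slides with a push of about 2 N (up to 4 N for a moment as it starts); with the cone foot dropped in the cone, it takes some 4 N or more to drive it up the far side and out.
- keeper (a joint): Swing keeper: flat arm 46 mm long on an 18 mm post at (20, -70) mm on the base, turning about the vertical, clockwise seen from above as the value grows. 0: points to the base's -x, clear of the plate (starts at 0 to 0.3 rad). 1.571, its stop: points to +y, over the plate's edge, 1.5 mm above a plate that is home; one that is not home blocks it. Stays where left; takes about 2 N at the knob.
- keeper_knob (a point): Centre of the top of the keeper's upright black knob, 13 mm in diameter, 38 mm tall, 28 mm from the post's axis; this point is 87.5 mm above the worktop, the knob's foot 49.5 mm.
- vial: Bystander: capped vial, 25 mm in diameter, 50 mm tall; origin under its centre. Leave it alone.
- tape: Bystander: tape roll 52 mm in diameter, 19 mm tall, lying flat; origin under its centre. Leave it alone.
- dish: Bystander: petri dish 67 mm in diameter, 16 mm tall; origin under its centre. Leave it alone.
- timer: Bystander: bench timer 64 x 60 x 18 mm; origin under its centre. Leave it alone.
- stopper: Bystander: rubber stopper 32 mm in diameter, 26 mm tall; origin under its centre. Leave it alone.

How it is judged:
By the outcome, as a careful person would: the job done as asked, in the order asked, and still so for the second after the job is handed in, with the robot touching nothing.
It also fails if it takes over 64 s, if anything falls off the work surface, if the arm or the gripper's body presses on something with over 40 N, if the wrist force passes 120 N, or if a joint passes its speed limit or range.

ROBOT

A 6-joint arm with a two-finger parallel gripper is mounted at the origin on a cart in front of the work surface, level with it; the furniture and walls round the work are solid. World frame = base frame: x ahead of the robot, y to its left, z up, the work surface at z = 0. Lengths are in m, angles in rad, forces in N, time in s.
With the tool pointing down it reaches from about 0.375 to 0.975 m from the base axis. Payload 3.8 kg.
Tool frame: the origin (TCP) lies midway between the tips of the shut fingers; the grasp point (between the pads) lies 19 mm behind it; z points along the fingers, y is the direction in which the jaws open and shut (so a half turn about z gives the same grasp; the last joint's range is limited). The gripper opens to 85 mm and grips with 20 to 120 N. Pads are 22 mm wide; open, the fingers measure 114 mm over their backs; the gripper's body (76 mm by 85 mm) begins 54 mm behind the grasp point. The pads swing forward as they close: fully open they stand 13 mm farther back than shut.
Start: joints at [-0.037, 0.264, 1.604, -0, 1.274, -0.037], TCP at [0.675, -0, 0.231] pointing down, gripper open.
Joint ranges: [-2.63, 2.63], [-0.94, 2.18], [0.31, 2.57], [-1.31, 4.45], [0, 2.66], [-2.55, 2.55]. Speed limits (rad/s): [2.57, 2.57, 3.14, 3.14, 3.14, 3.14].

INTERFACE

Orientations are given as a rotation vector (axis times angle).
In Python, from workcell import bot gives the robot as it stands. The module is installed in compiled form; this text tells all that it offers.
- The arm moves only by the tool move_arm, never from a script. Its argument "steps" is a list of rows, each a list of 5 numbers: the shift along the tool's x, y, z in mm, then the turn about the tool's z in degrees, then the opening in per cent of the stroke, from 0 (shut) to 100 (fully open). In form: [[tx, ty, tz, turn, claw], ...]. A call has 1 to 20 rows; each row is the pose to reach, as a shift and turn from the pose commanded when the call began, along the tool's axes at that moment; what a row does not reach only later rows make up. A row lasts 1/10 s, in which the tool goes at most 50 mm and 8.59 degrees, less where a joint would pass 70% of its speed; a pose out of reach is approached as far as the arm can. A call with a gripper value outside its range is refused whole. The fingers move at their own pace and stop on an object; "newtons" is the grip in N (left out, the last holds). Time passes only in rows, so rows that repeat a pose let the fingers close. It gives the time, the measured TCP pose, the force and the opening at its end, in the units of the state.
- bot.read_state(): the state, without advancing time (a new reading comes with each control period).
- bot.read_camera(name): name is "scene" or "side" or "wrist"; returns a dict with "pixels" (420x560x3 uint8, red, green, blue), "depth" (420x560 float32, m along the optical axis (not along the pixel's ray), 0 where there is no reading), "fovy" (degrees; the focal length in pixels is half the picture's height over the tangent of half this angle, whatever the lens; pixels are square), "cx", "cy" (the principal point, pixels), "xyz" and "attitude" of the camera in the world. Camera axes: x right, y up, looking along -z (the intrinsics and any distortion apply to the point x, -y, -z); pixel columns grow to the right and rows downward; lengths in m; the calibration is good to about 2 mm. A picture is of the moment at which its call begins.
- bot.finish_job(): hands the job in, once; it reports no verdict.
The state is a dict: "time": time; "q": joint angles; "joint_vel": joint speeds; "joint_torque": joint torques, N m; "tool_pos": TCP position; "tcp_rot": TCP orientation; "wrist_force": force on the tool from outside, world axes, zero at the start; "torque": the same for the moment, N m; "width": opening from 0.0 (shut) to 1.0 (fully open).
Only numpy, scipy, OpenCV 4.12 (cv2) and the standard library are available. Lean on these libraries where they do the work, as an engineer would, in place of code of your own. Each camera call takes 0.05 s, during which the arm holds its last target.

## Working session

There is one attempt and no reset: what is moved stays moved. The work goes in short steps, Python scripts to look and compute and a tool call to move; the robot and the scene stay as the last step left them, time stands still between calls to the robot, and variables do not carry over. Pictures are saved under pics/ and viewed, and the job is handed in when it is done.

Besides the shell and the picture viewer there is one more tool, called after "Emit:" by a JSON object that holds its "api" and its "payload", one argument or row to a line. move_arm: Moves the arm, as the interface text tells. Its arguments: {"type":"object","properties":{"steps":{"type":"array","items":{"type":"array","items":{"type":"number"}}},"newtons":{"type":"number"}},"required":["steps"]}

```bash
mkdir -p pics
python3 - <<'E'
from workcell import bot
import cv2,numpy as np
s=bot.read_state();print({k:np.round(v,4) for k,v in s.items()})
for n in ["scene","side","wrist"]:
    c=bot.read_camera(n);np.savez(f"pics/{n}0.npz",**c)
    cv2.imwrite(f"pics/{n}0.png",c["pixels"][:,:,::-1]);print(n,c["fovy"],c["cx"],c["cy"],c["xyz"],c["attitude"],[k for k in c])
E
```

```text
{'time': np.float64(0.0), 'q': array([-0.0369,  0.2647,  1.6054,  0.    ,  1.2737, -0.0369]), 'joint_vel': array([ 0.0014,  0.0002, -0.0003,  0.0012,  0.0009,  0.0008]), 'joint_torque': array([ 6.00000e-04, -5.15121e+01, -3.67309e+01, -0.00000e+00,
        1.31000e-02,  0.00000e+00]), 'tool_pos': array([6.743e-01, 1.000e-04, 2.300e-01]), 'tcp_rot': array([-2.2202, -2.2203,  0.0024]), 'wrist_force': array([-0.1271, -0.6686,  0.1598]), 'torque': array([ 0.0107,  0.0042, -0.002 ]), 'width': np.float64(1.0021)}
scene 56.44130594647301 280.5909765442106 209.2555014283822 [ 0.7217407  -0.54099189  0.98370071] [0.47845086 0.08853328 0.37880268] ['pixels', 'depth', 'fovy', 'cx', 'cy', 'xyz', 'attitude']
side 47.59940061049691 276.16859220044154 211.27936895619536 [-0.17796797  0.44305957  1.25423588] [ 0.35432803 -0.73568668 -2.0946701 ] ['pixels', 'depth', 'fovy', 'cx', 'cy', 'xyz', 'attitude']
wrist 68.15846809218301 283.5935308651136 203.07148169104903 [0.67468149 0.06834161 0.3713868 ] [-0.2772136   0.00242809 -0.00055212] ['pixels', 'depth', 'fovy', 'cx', 'cy', 'xyz', 'attitude']
```

View pics/scene0.png

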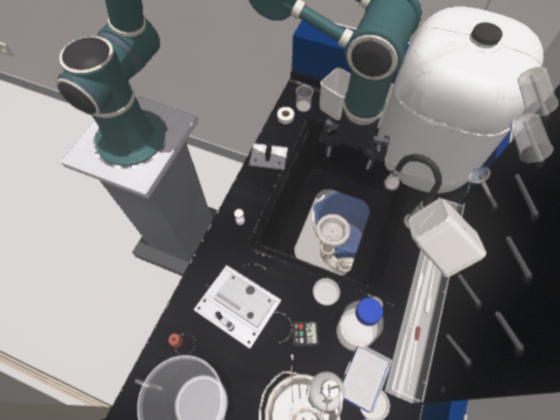

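View pics/side0.png

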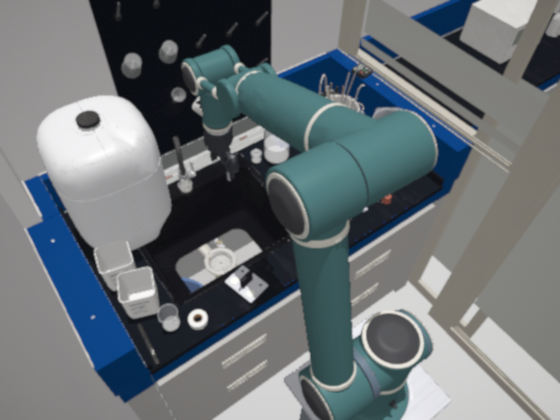

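View pics/wrist0.png

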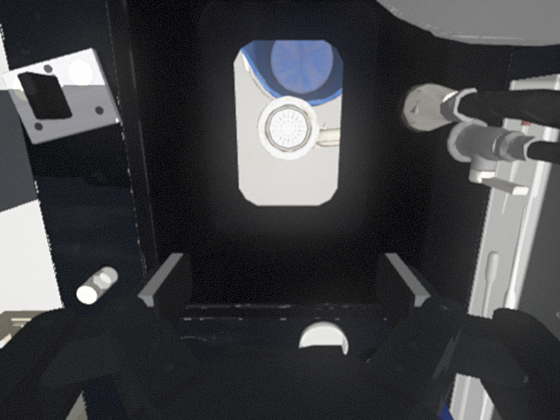

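The scene view shows the plate near (270,155) px, the base near (238,303), the vial near (239,215), the stopper near (175,340), the timer near (305,333) and the dish near (326,291). The wrist view shows the plate at upper left, around (60,95).

```bash
cat > h.py <<'E'
import numpy as np,cv2
from scipy.spatial.transform import Rotation as R
def cloud(c):
    d=c["depth"];h,w=d.shape;f=h/2/np.tan(np.radians(float(c["fovy"]))/2)
    v,u=np.mgrid[:h,:w]
    p=np.stack([(u-c["cx"])/f*d,-(v-c["cy"])/f*d,-d],-1)
    return p@R.from_rotvec(c["attitude"]).as_matrix().T+c["xyz"]
def proj(c,p):
    h=c["depth"].shape[0];f=h/2/np.tan(np.radians(float(c["fovy"]))/2)
    q=(np.asarray(p)-c["xyz"])@R.from_rotvec(c["attitude"]).as_matrix()
    return np.stack([c["cx"]+f*q[...,0]/-q[...,2],c["cy"]-f*q[...,1]/-q[...,2]],-1)
def pt(c,u,v):
    P=cloud(c);return P[int(round(v)),int(round(u))]
E
python3 - <<'E'
from h import *
for n,pts in [("scene",[(270,158),(267,150),(239,215),(238,303),(175,340),(305,333),(326,291),(286,115),(260,250),(205,260)]),("wrist",[(60,120),(40,95),(125,250),(170,200)]),("side",[(245,283),(198,318)])]:
    c=dict(np.load(f"pics/{n}0.npz"))
    for p in pts: print(n,p,np.round(pt(c,*p),4))
c=dict(np.load("pics/scene0.npz"))
im=c["pixels"][:,:,::-1]
a=cv2.resize(im[250:360,170:330],None,fx=5,fy=5,interpolation=cv2.INTER_CUBIC)
cv2.imwrite("pics/s_base.png",a)
c=dict(np.load("pics/wrist0.npz"));cv2.imwrite("pics/w_pl.png",cv2.resize(c["pixels"][30:150,0:140,::-1],None,fx=5,fy=5,interpolation=cv2.INTER_CUBIC)[:600])
E
```

```text
scene (270, 158) [0.4404 0.0807 0.0159]
scene (267, 150) [0.4342 0.0751 0.0598]
scene (239, 215) [ 0.4443 -0.1418  0.0471]
scene (238, 303) [ 0.5376 -0.3532  0.0245]
scene (175, 340) [ 0.4379 -0.4884  0.0266]
scene (305, 333) [ 0.715  -0.3563  0.0145]
scene (326, 291) [ 0.7283 -0.241   0.0175]
scene (286, 115) [ 0.4167  0.2707 -0.0046]
scene (260, 250) [ 0.528  -0.1977  0.0042]
scene (205, 260) [ 4.034e-01 -2.776e-01  4.000e-04]
wrist (60, 120) [0.4278 0.063  0.0183]
wrist (40, 95) [0.4391 0.0869 0.0555]
wrist (125, 250) [ 0.4662 -0.1016 -0.0019]
wrist (170, 200) [ 0.5145 -0.0463 -0.0475]
side (245, 283) [0.422  0.0959 0.0424]
side (198, 318) [ 4.261e-01  2.552e-01 -3.000e-04]
```

View pics/s_base.png

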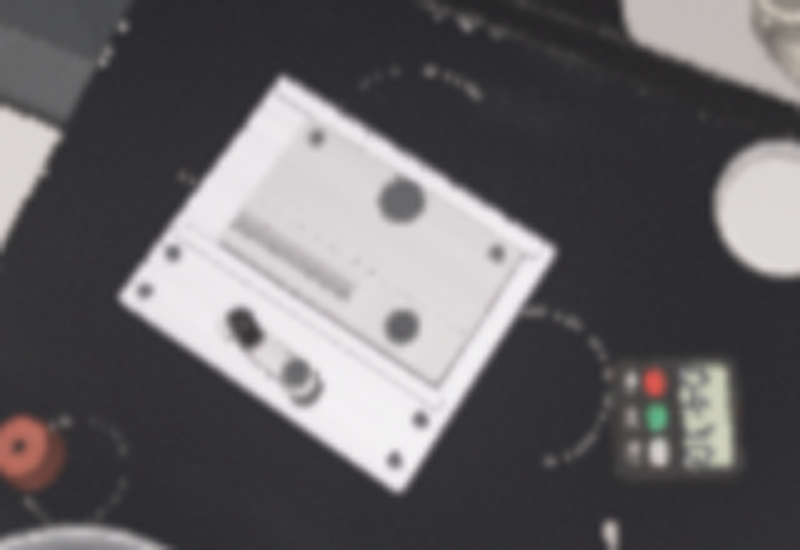

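View pics/w_pl.png

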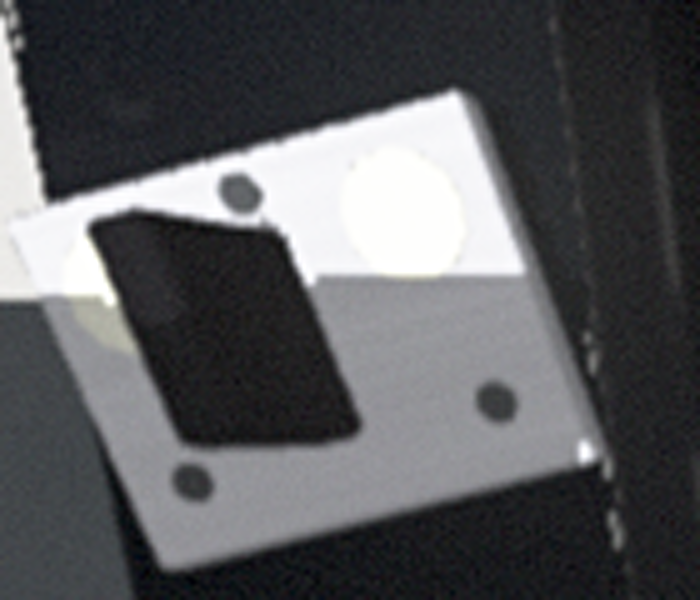

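Run:
```python
from h import *
c=dict(np.load("pics/scene0.npz"));P=cloud(c)
f=lambda a,b:(170+a/5,250+b/5)
for n,p in dict(tl=(280,75),tr=(555,250),bl=(120,298),br=(402,492)).items(): print(n,np.round(pt(c,*f(*p)),4))
# intersect rays with plane z
def ray(c,u,v,z):
    h=420;fo=h/2/np.tan(np.radians(float(c["fovy"]))/2)
    d=R.from_rotvec(c["attitude"]).as_matrix()@np.array([(u-c["cx"])/fo,-(v-c["cy"])/fo,-1])
    return c["xyz"]+d*(z-c["xyz"][2])/d[2]
K=[ray(c,*f(*p),.010) for p in [(280,75),(555,250),(402,492),(120,298)]]
K=np.array(K);print(K.round(4))
src=np.array([[-85,54],[85,54],[85,-84],[-85,-84]])/1e3
s=src-src.mean(0);k=K[:,:2]-K[:,:2].mean(0)
yaw=np.arctan2((s[:,0]*k[:,1]-s[:,1]*k[:,0]).sum(),(s*k).sum())
M=np.array([[np.cos(yaw),-np.sin(yaw)],[np.sin(yaw),np.cos(yaw)]])
t=K[:,:2].mean(0)-M@src.mean(0);print("base",t,yaw,"res",(K[:,:2]-src@M.T-t).round(4))
for n,p,z in [("cone",(402,326),.0249),("disc",(400,200),.022),("knob",(243,327),.0875)]:
    print(n,(M.T@(ray(c,*f(*p),z)[:2]-t)).round(4))
```

```text
tl [ 0.4603 -0.2683 -0.0027]
tr [ 0.6302 -0.3001 -0.0017]
bl [ 0.4408 -0.4069  0.0079]
br [ 6.051e-01 -4.357e-01  2.000e-04]
[[ 0.4636 -0.2718  0.01  ]
 [ 0.6313 -0.303   0.01  ]
 [ 0.6075 -0.4372  0.01  ]
 [ 0.4409 -0.4063  0.01  ]]
base [ 0.53851696 -0.33979869] -0.178886561957004 res [[-0.0008 -0.0002]
 [-0.0004 -0.0012]
 [ 0.0003  0.0004]
 [ 0.001   0.0011]]
cone [ 0.044  -0.0216]
disc [0.0074 0.0298]
knob [-0.0053 -0.0699]
```

The scene fit gives base (0.5385, -0.340), yaw -0.179, with residuals around 1 mm. The cone spot suggests u ≈ +8 mm. I'll take a closer look with the wrist camera.

Emit:
{"api": "move_arm", "payload": {
  "steps": [
    [-360, -134, 60, 0, 100],
    [-360, -134, 60, 0, 100],
    [-360, -134, 60, 0, 100],
    [-360, -134, 60, 0, 100],
    [-360, -134, 60, 0, 100],
    [-360, -134, 60, 0, 100],
    [-360, -134, 60, 0, 100],
    [-360, -134, 60, 0, 100],
    [-360, -134, 60, 0, 100],
    [-360, -134, 60, 0, 100],
    [-360, -134, 60, 0, 100],
    [-360, -134, 60, 0, 100]
  ]
}}

```text
time: 1.35
tool_pos: [0.5418, -0.3587, 0.1715]
tcp_rot: [2.219, 2.223, 0.001]
wrist_force: [0.8, -1.2, -0.5]
width: 1.001
```

Run:
```python
from workcell import bot
from h import *
s=bot.read_state();print(s["time"],s["tool_pos"],s["tcp_rot"])
c=bot.read_camera("wrist");np.savez("pics/w1.npz",**c);cv2.imwrite("pics/w1.png",c["pixels"][:,:,::-1])
print(c["xyz"],c["attitude"])
```

```text
1.35 [ 0.54175191 -0.35867827  0.17154136] [2.21933249e+00 2.22330761e+00 5.07766050e-04]
[ 0.54164706 -0.29035291  0.31287514] [-2.77168784e-01 -2.59860973e-04  8.75955588e-04]
```

View pics/w1.png

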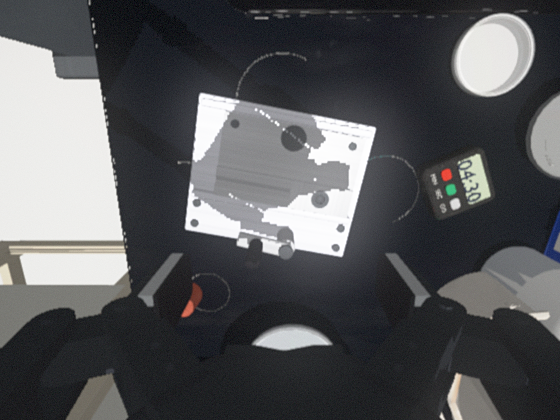

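Run:
```python
from h import *
c=dict(np.load("pics/w1.npz"))
a=cv2.resize(c["pixels"][85:265,175:385,::-1],None,fx=3.5,fy=3.3,interpolation=cv2.INTER_CUBIC)
a=cv2.resize(c["pixels"][85:265,180:385,::-1],None,fx=3.3,fy=3.3,interpolation=cv2.INTER_CUBIC)
cv2.imwrite("pics/w1z.png",a)
```

```text
(no output)
```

View pics/w1z.png

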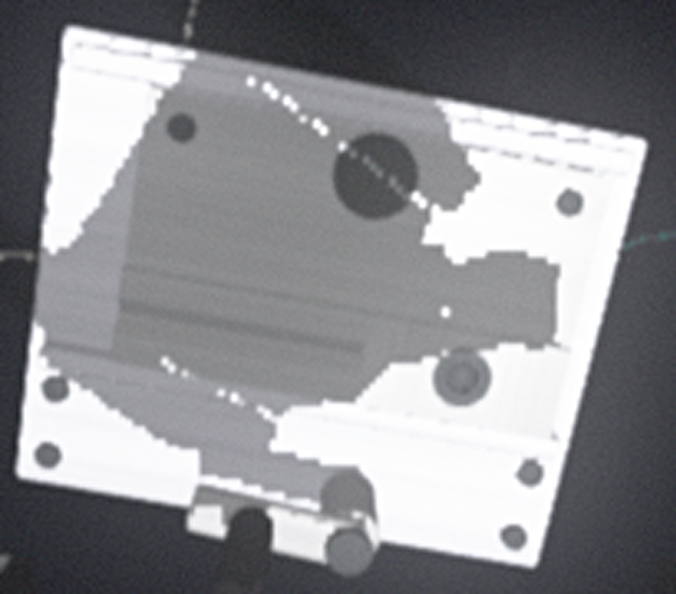

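Zoomed pixel positions: slab corners (65,27), (647,142), (537,568), (17,477); cone (462,377); flat disc (375,175); groove end near (362,350); knob top near (249,525).

```bash
cat >> h.py <<'E'
def ray(c,u,v,z):
    fo=210/np.tan(np.radians(float(c["fovy"]))/2)
    d=R.from_rotvec(c["attitude"]).as_matrix()@np.array([(u-c["cx"])/fo,-(v-c["cy"])/fo,-1])
    return c["xyz"]+d*(z-c["xyz"][2])/d[2]
def fit(src,K):
    K=np.array(K)[:,:2];s=src-src.mean(0);k=K-K.mean(0)
    yaw=np.arctan2((s[:,0]*k[:,1]-s[:,1]*k[:,0]).sum(),(s*k).sum())
    M=np.array([[np.cos(yaw),-np.sin(yaw)],[np.sin(yaw),np.cos(yaw)]])
    t=K.mean(0)-M@src.mean(0);return M,t,yaw,(K-src@M.T-t)
E
python3 - <<'E'
from h import *
c=dict(np.load("pics/w1.npz"))
f=lambda a,b:(180+(a+.5)/3.3-.5,85+(b+.5)/3.3-.5)
K=[ray(c,*f(*p),.010) for p in [(65,27),(647,142),(537,568),(17,477)]]
src=np.array([[-85,54],[85,54],[85,-84],[-85,-84]])/1e3
M,t,yaw,r=fit(src,K);print(t,yaw,r.round(4))
for n,p,z in [("cone",(462,377),.0249),("disc",(375,175),.022),("knob",(249,525),.0875),("post",(349,552),.052),("grooveend",(362,350),.0249),("groovestart",(120,304),.0249)]:
    print(n,(M.T@(ray(c,*f(*p),z)[:2]-t)).round(4))
P=cloud(c)
for p in [(300,100),(200,230),(500,500),(462,420)]: print(p,pt(c,*f(*p)).round(4))
# world coords depth sanity: worktop mean
m=P[100:200,110:170].reshape(-1,3);print(np.median(m[:,2]))
# plate in wrist0, top z=.020
c=dict(np.load("pics/wrist0.npz"))
g=lambda a,b:((a+.5)/5-.5,30+(b+.5)/5-.5)
pts=[(10,232),(465,90),(605,462),(165,570)]
K=[ray(c,*g(*p),.020) for p in pts]
src=np.array([[-52,38],[52,38],[52,-38],[-52,-38]])/1e3
M,t,yaw,r=fit(src,K);print("plate",t,yaw,r.round(4))
E
```

```text
[ 0.53696447 -0.33873765] -0.18487619499172725 [[ 0.0007 -0.001 ]
 [-0.0013 -0.0008]
 [-0.0005  0.0009]
 [ 0.0011  0.0008]]
cone [ 0.0442 -0.0216]
disc [0.0082 0.0302]
knob [-0.0082 -0.0513]
post [ 0.0197 -0.0699]
grooveend [ 0.014 -0.019]
groovestart [-0.0564 -0.0185]
(300, 100) [ 0.5302 -0.2906  0.0183]
(200, 230) [ 0.501  -0.3257  0.0212]
(500, 500) [ 0.5915 -0.4126  0.0092]
(462, 420) [ 0.5773 -0.3816  0.0239]
-0.0011629732090623068
plate [0.43530976 0.08537615] 0.24230289652769066 [[ 0.0003 -0.0018]
 [ 0.0002  0.0004]
 [ 0.0002 -0.0001]
 [-0.0008  0.0015]]
```

Emit:
{"api": "move_arm", "payload": {
  "steps": [
    [445, -106, 0, -14, 100],
    [445, -106, 0, -14, 100],
    [445, -106, 0, -14, 100],
    [445, -106, 0, -14, 100],
    [445, -106, 0, -14, 100],
    [445, -106, 0, -14, 100],
    [445, -106, 0, -14, 100],
    [445, -106, 0, -14, 100],
    [445, -106, 0, -14, 100],
    [445, -106, 0, -14, 100],
    [445, -106, 0, -14, 100],
    [445, -106, 0, -14, 100],
    [445, -106, 0, -14, 100],
    [445, -106, 0, -14, 100]
  ]
}}

```text
time: 2.8
tool_pos: [0.4354, 0.0837, 0.1713]
tcp_rot: [1.937, 2.473, -0.0]
wrist_force: [-0.1, -0.2, -0.0]
width: 1.001
```

Run:
```python
from workcell import bot
from h import *
s=bot.read_state();print(s["time"],s["tool_pos"],s["tcp_rot"],s["q"],s["wrist_force"])
c=bot.read_camera("wrist");np.savez("pics/w2.npz",**c);cv2.imwrite("pics/w2.png",c["pixels"][:,:,::-1])
print(c["xyz"],c["attitude"])
m=R.from_rotvec(s["tcp_rot"]).as_matrix();print(m.round(4),np.arctan2(m[1,1],m[0,1]))
```

```text
2.8 [0.4354064  0.08374158 0.17125307] [ 1.93692348e+00  2.47332006e+00 -3.48406944e-04] [ 1.33998291e-01 -1.37315740e-01  2.14341489e+00 -2.48600722e-04
  1.13558356e+00 -1.07958305e-01] [-0.14394945 -0.17539405 -0.01646254]
[0.41881522 0.15007603 0.31255715] [-0.27617106 -0.0331822   0.23968399]
[[-2.397e-01  9.708e-01 -1.000e-04]
 [ 9.708e-01  2.397e-01 -2.000e-04]
 [-2.000e-04 -1.000e-04 -1.000e+00]] 0.24206140437770146
```

View pics/w2.png

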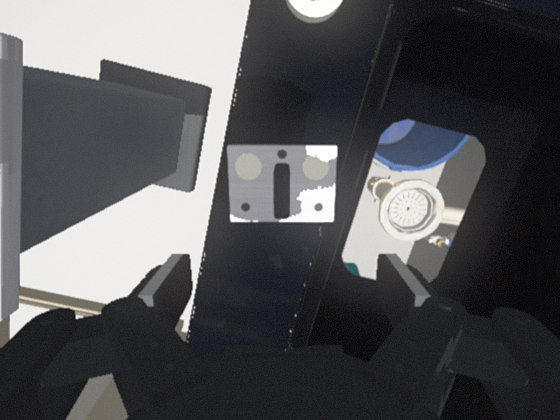

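The plate now sits square in the image, with corners near (227,145), (338,145), (335,223) and (229,222).

Run:
```python
from h import *
c=dict(np.load("pics/w2.npz"))
K=[ray(c,*p,.020) for p in [(226.5,144.5),(338,145),(335.5,222.5),(229,222)]]
src=np.array([[-52,38],[52,38],[52,-38],[-52,-38]])/1e3
M,t,yaw,r=fit(src,K);print("plate",t,yaw,r.round(4))
cv2.imwrite("pics/w2z.png",cv2.resize(c["pixels"][135:235,217:350,::-1],None,fx=5.5,fy=5.5,interpolation=cv2.INTER_CUBIC))
P=cloud(c)
m=np.abs(P[...,2]-.06)<.006
m[:140]=0;m[225:]=0;m[:,:225]=0;m[:,340:]=0
q=P[m];print(len(q),np.median(q,0),((q[:,:2]-t)@M).min(0),((q[:,:2]-t)@M).max(0))
```

```text
plate [0.43302926 0.08655987] 0.23776191425294046 [[ 0.      0.0002]
 [-0.0002  0.    ]
 [ 0.0012  0.0001]
 [-0.001  -0.0003]]
804 [0.43231571 0.08726862 0.05820293] [-0.00768971 -0.0226581 ] [0.00607209 0.02159271]
```

View pics/w2z.png

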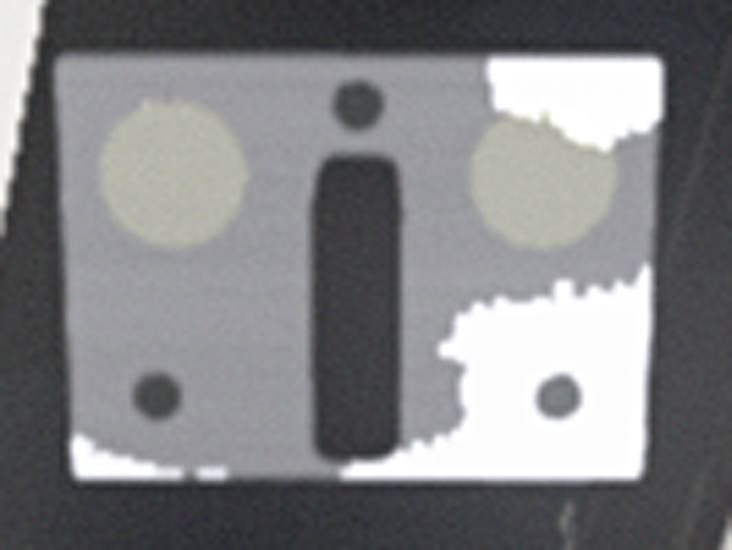

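Emit:
{"api": "move_arm", "payload": {
  "steps": [
    [3.5, -1.7, 40, 0, 100],
    [3.5, -1.7, 80, 0, 100],
    [3.5, -1.7, 110, 0, 100],
    [3.5, -1.7, 130, 0, 100],
    [3.5, -1.7, 141, 0, 100],
    [3.5, -1.7, 141, 0, 100]
  ]
}}

```text
time: 3.45
tool_pos: [0.4313, 0.0872, 0.0288]
tcp_rot: [-1.934, -2.472, 0.004]
wrist_force: [0.3, 0.3, -0.2]
width: 0.998
```

```bash
cat > st.py <<'E'
from workcell import bot
from h import *
import sys
s=bot.read_state();m=R.from_rotvec(s["tcp_rot"]).as_matrix()
print("t",round(float(s["time"]),2),"p",s["tool_pos"].round(4),"yaw",np.arctan2(m[1,1],m[0,1]).round(4),"tz",m[:,2].round(4),"F",s["wrist_force"].round(2),"T",s["torque"].round(3),"w",round(float(s["width"]),4))
if len(sys.argv)>2:
    c=bot.read_camera(sys.argv[1]);np.savez(f"pics/{sys.argv[2]}.npz",**c);cv2.imwrite(f"pics/{sys.argv[2]}.png",c["pixels"][:,:,::-1])
E
python3 st.py wrist w3
```

```text
t 3.45 p [0.4313 0.0872 0.0288] yaw 0.243 tz [-3.6e-03 -5.0e-04 -1.0e+00] F [ 0.28  0.34 -0.2 ] T [-0.013  0.    -0.016] w 0.998
```

View pics/w3.png

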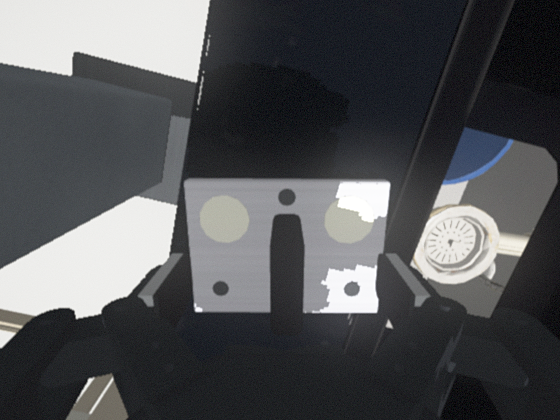

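Well centred: the bar column is near 287 px and the finger mid is near 284 px. Closing.

Emit:
{"api": "move_arm", "payload": {
  "steps": [
    [0, 0, 0, 0, 0],
    [0, 0, 0, 0, 0],
    [0, 0, 0, 0, 0],
    [0, 0, 0, 0, 0],
    [0, 0, 0, 0, 0],
    [0, 0, 0, 0, 0],
    [0, 0, 0, 0, 0],
    [0, 0, 0, 0, 0]
  ],
  "newtons": 40
}}

```text
time: 4.3
tool_pos: [0.433, 0.0881, 0.0307]
tcp_rot: [1.934, 2.475, 0.001]
wrist_force: [-0.1, 0.1, 5.2]
width: 0.157
```

```bash
python3 st.py wrist w4
```

```text
t 4.3 p [0.433  0.0881 0.0307] yaw 0.2444 tz [ 8.e-04  2.e-04 -1.e+00] F [-0.1   0.09  5.16] T [0.057 0.116 0.016] w 0.1571
```

View pics/w4.png

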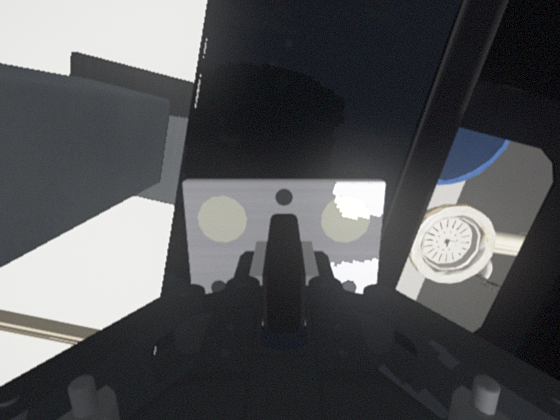

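Run:
```python
from h import *
c=dict(np.load("pics/w4.npz"));print(c["xyz"],c["attitude"])
src=np.array([[-52,38],[52,38],[0,30]])/1e3
K=[ray(c,*p,.020) for p in [(182.5,179.5),(386.5,179.5),(284.3,197)]]
M,t,yaw,r=fit(src,K);print("plate",t,yaw,r.round(4))
cv2.imwrite("pics/w4z.png",cv2.resize(c["pixels"][160:320,170:400,::-1],None,fx=3.4,fy=3.4,interpolation=cv2.INTER_CUBIC))
```

```text
[0.41609443 0.15436179 0.17205129] [-0.27578118 -0.03441072  0.24184874]
plate [0.43333038 0.08714306] 0.24326580014660112 [[ 0.0011  0.0006]
 [-0.0012  0.0001]
 [ 0.0001 -0.0007]]
```

View pics/w4z.png

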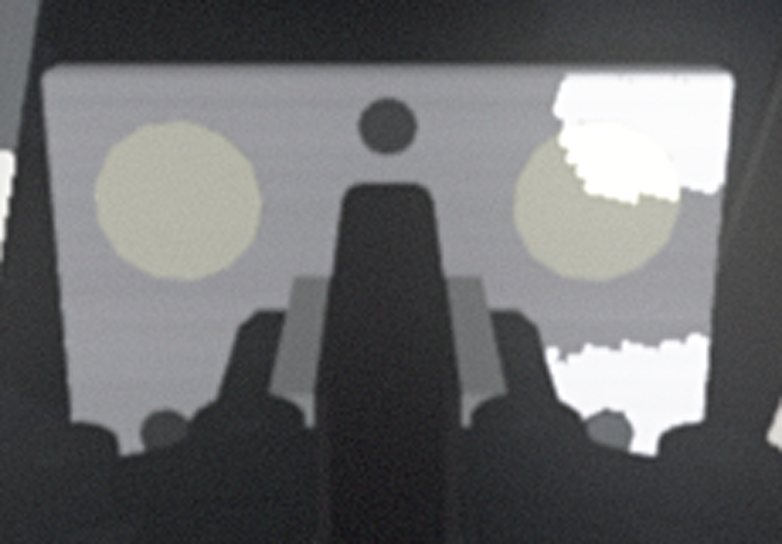

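Grip is at 13.3 mm width, and the plate offset from the TCP is 1 mm. I'll lift it 40 mm first and check the grip.

Emit:
{"api": "move_arm", "payload": {
  "steps": [
    [0, 0, -5, 0, 0],
    [0, 0, -15, 0, 0],
    [0, 0, -30, 0, 0],
    [0, 0, -40, 0, 0],
    [0, 0, -40, 0, 0],
    [0, 0, -40, 0, 0]
  ]
}}

```text
time: 4.95
tool_pos: [0.4323, 0.0879, 0.0702]
tcp_rot: [1.934, 2.475, 0.0]
wrist_force: [0.1, 0.1, -6.6]
width: 0.159
```

```bash
python3 st.py; python3 st.py wrist w5
python3 - <<'E'
from h import *
c=dict(np.load("pics/w5.npz"));cv2.imwrite("pics/w5z.png",cv2.resize(c["pixels"][160:320,170:400,::-1],None,fx=3.4,fy=3.4))
E
```

```text
t 4.95 p [0.4323 0.0879 0.0702] yaw 0.2443 tz [ 1.e-04  0.e+00 -1.e+00] F [ 0.13  0.06 -6.63] T [-0.054  0.016 -0.041] w 0.1591
t 4.95 p [0.4323 0.0879 0.0702] yaw 0.2443 tz [ 1.e-04  0.e+00 -1.e+00] F [ 0.13  0.06 -6.63] T [-0.054  0.016 -0.041] w 0.1591
```

View pics/w5z.png

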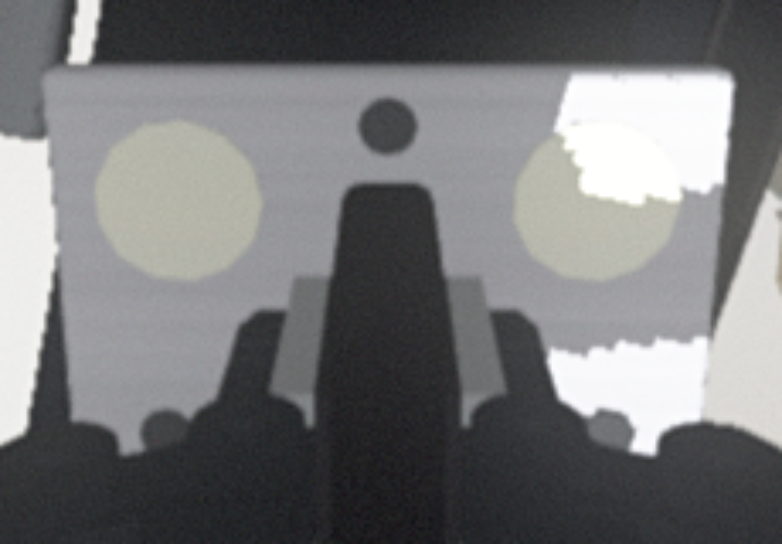

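The plate hasn't slipped in the grip (picture unchanged, force -6.6 N). Carrying it over at height.

Emit:
{"api": "move_arm", "payload": {
  "steps": [
    [0, 0, -30, 0, 0],
    [-20, 0, -60, 0, 0],
    [-60, 0, -80, 4, 0],
    [-100, 0, -80, 8, 0],
    [-140, 0, -80, 12, 0],
    [-180, 0, -80, 16, 0],
    [-220, 0, -80, 20, 0],
    [-260, 0, -80, 24.5, 0],
    [-300, 0, -80, 24.5, 0],
    [-340, 0, -80, 24.5, 0],
    [-380, 0, -80, 24.5, 0],
    [-410, 0, -80, 24.5, 0],
    [-430, 0, -80, 24.5, 0],
    [-439, 0, -80, 24.5, 0],
    [-439, 0, -80, 24.5, 0],
    [-439, 0, -80, 24.5, 0],
    [-439, 0, -80, 24.5, 0]
  ]
}}

```text
time: 6.7
tool_pos: [0.5382, -0.3364, 0.1498]
tcp_rot: [-2.413, -2.009, 0.0]
wrist_force: [0.1, 0.8, -6.1]
width: 0.155
```

```bash
python3 st.py wrist w6;python3 st.py scene s6
```

```text
t 6.7 p [ 0.5382 -0.3364  0.1498] yaw -0.1823 tz [-0.0011  0.0012 -1.    ] F [ 0.1   0.8  -6.05] T [-0.045  0.036 -0.033] w 0.1545
t 6.75 p [ 0.5384 -0.3366  0.15  ] yaw -0.1821 tz [-7.e-04  8.e-04 -1.e+00] F [-0.51  0.92 -5.89] T [ 0.022 -0.014  0.015] w 0.1543
```

View pics/w6.png

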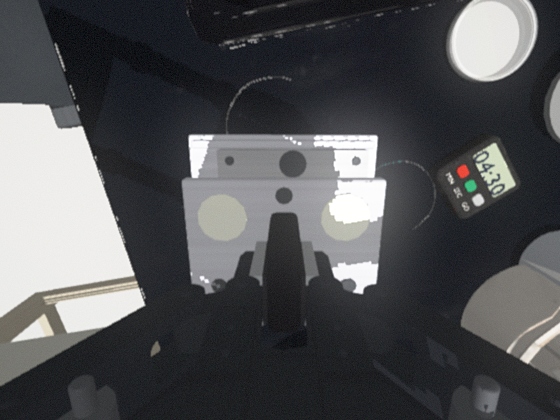

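View pics/s6.png

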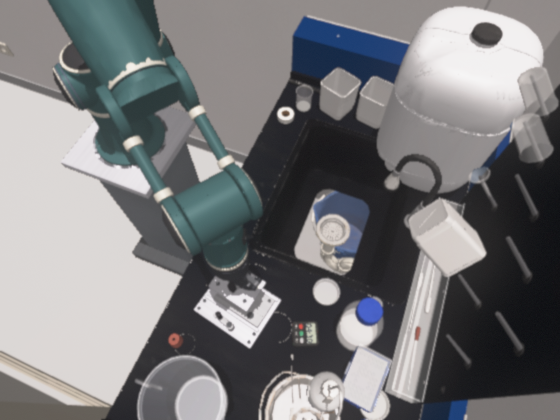

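The base's far edge, (190,136) to (378,136), runs parallel to the plate's. The flat disc shows at (293,163). I'll use these to refine the base pose.

Run:
```python
from h import *
c=dict(np.load("pics/w6.npz"));print(c["xyz"],c["attitude"])
cv2.imwrite("pics/w6z.png",cv2.resize(c["pixels"][125:235,175:395,::-1],None,fx=3.6,fy=3.6,interpolation=cv2.INTER_CUBIC))
for n,p,z in [("tl",(189.5,136),.01),("tr",(378,136),.01),("disc",(293,163),.022)]:
    w=ray(c,*p,z)
    for t,y in [((.5370,-.3387),-.185),((.5385,-.3398),-.179)]:
        M=np.array([[np.cos(y),-np.sin(y)],[np.sin(y),np.cos(y)]]);print(n,w.round(4),(M.T@(w[:2]-t)).round(4))
src=np.array([[-52,38],[52,38],[0,30]])/1e3
K=[ray(c,*p,.020+.1498-.0307) for p in [(182.5,179.5),(386.5,179.5),(284.3,197)]]
M,t,yaw,r=fit(src,K);print("plate",t,yaw)
```

```text
[ 0.55105308 -0.269431    0.29113801] [-0.27540901  0.02695574 -0.18178514]
tl [ 0.4652 -0.2717  0.01  ] [-0.0829  0.0526]
tl [ 0.4652 -0.2717  0.01  ] [-0.0842  0.0539]
tr [ 0.6296 -0.3022  0.01  ] [0.0843 0.0529]
tr [ 0.6296 -0.3022  0.01  ] [0.083  0.0533]
disc [ 0.5513 -0.3103  0.022 ] [0.0089 0.0306]
disc [ 0.5513 -0.3103  0.022 ] [0.0074 0.0313]
plate [ 0.53859536 -0.33754572] -0.18291435525795247
```

View pics/w6z.png

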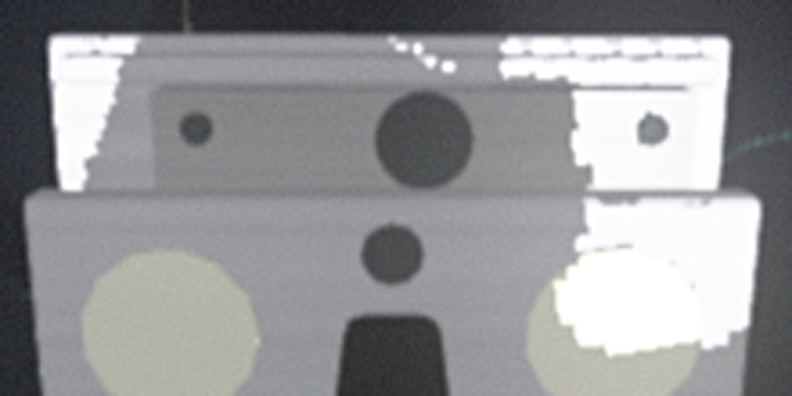

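Base and plate agree: u ≈ 8.1 mm, and the plate is at about (0.9, 2.1) mm in the base frame. I'll correct y by -2 mm and descend, stopping above the land.

Emit:
{"api": "move_arm", "payload": {
  "steps": [
    [-2, 0, 20, 0, 0],
    [-2, 0, 45, 0, 0],
    [-2, 0, 65, 0, 0],
    [-2, 0, 80, 0, 0],
    [-2, 0, 88, 0, 0],
    [-2, 0, 90, 0, 0],
    [-2, 0, 90, 0, 0],
    [-2, 0, 90, 0, 0]
  ]
}}

```text
time: 7.6
tool_pos: [0.5393, -0.3406, 0.0616]
tcp_rot: [2.414, 2.007, 0.001]
wrist_force: [0.9, -0.4, -5.8]
width: 0.156
```

```bash
python3 st.py wrist w7
```

```text
t 7.6 p [ 0.5393 -0.3406  0.0616] yaw -0.1832 tz [ 0.002  -0.0014 -1.    ] F [ 0.92 -0.39 -5.77] T [ 0.008 -0.002 -0.009] w 0.1556
```

View pics/w7.png

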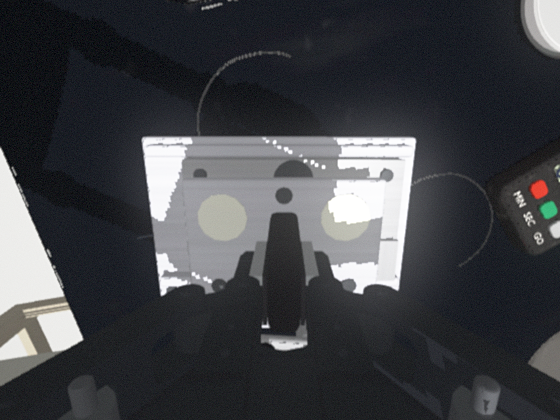

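Emit:
{"api": "move_arm", "payload": {
  "steps": [
    [0, 0, 1, 0, 0],
    [0, 0, 2, 0, 0],
    [0, 0, 2, 0, 0],
    [0, 0, 2, 0, 0]
  ]
}}

```text
time: 8.05
tool_pos: [0.5383, -0.3399, 0.0583]
tcp_rot: [-2.415, -2.009, 0.0]
wrist_force: [-0.9, 0.1, -7.0]
width: 0.158
```

```bash
python3 st.py
python3 - <<'E'
from h import *
c=dict(np.load("pics/w7.npz"))
zt=.0616-.0307+.020
src=np.array([[-52,38],[52,38],[0,30]])/1e3
K=[ray(c,*p,zt) for p in [(182.5,179.5),(386.5,179.5),(284.3,197)]]
M,t,yaw,r=fit(src,K);print("plate",t,yaw)
a=ray(c,143,137.5,.01);b=ray(c,415,138,.01);m=(a+b)/2;y=np.arctan2(*(b-a)[[1,0]]);print(a,b,np.linalg.norm(b-a),y)
o=m[:2]-.054*np.array([-np.sin(y),np.cos(y)]);print("base",o)
d=t-o;print("plate in base",d@np.array([np.cos(y),np.sin(y)]),d@np.array([-np.sin(y),np.cos(y)]))
E
```

```text
t 8.05 p [ 0.5383 -0.3399  0.0583] yaw -0.1833 tz [-1.e-04  0.e+00 -1.e+00] F [-0.91  0.12 -7.  ] T [-0.012  0.028  0.009] w 0.1579
plate [ 0.53971214 -0.34170258] -0.18458849401108063
[ 0.46545346 -0.27090374  0.01      ] [ 0.62839135 -0.30156839  0.01      ] 0.16579829886054037 -0.1860225120534999
base [ 0.53693502 -0.33930444]
plate in base 0.00317274390890402 -0.001843131941156212
```

Emit:
{"api": "move_arm", "payload": {
  "steps": [
    [1, 0, 0, 0, 0],
    [1, 0, 1, 0, 0],
    [1, 0, 1, 0, 0],
    [1, 0, 1, 0, 0]
  ]
}}

```text
time: 8.45
tool_pos: [0.5385, -0.3389, 0.0571]
tcp_rot: [-2.415, -2.009, 0.0]
wrist_force: [-0.1, -0.7, -6.6]
width: 0.16
```

```bash
python3 st.py
```

```text
t 8.45 p [ 0.5385 -0.3389  0.0571] yaw -0.1832 tz [-2.e-04  1.e-04 -1.e+00] F [-0.08 -0.66 -6.57] T [0.011 0.043 0.063] w 0.1603
```

Emit:
{"api": "move_arm", "payload": {
  "steps": [
    [0, 0, 0.5, 0, 0],
    [0, 0, 1, 0, 0],
    [0, 0, 1, 0, 0],
    [0, 0, 1, 0, 0]
  ]
}}

```text
time: 8.85
tool_pos: [0.5386, -0.339, 0.0564]
tcp_rot: [2.415, 2.009, 0.0]
wrist_force: [-0.1, -0.8, -5.0]
width: 0.159
```

Emit:
{"api": "move_arm", "payload": {
  "steps": [
    [0, 0, 0.5, 0, 0],
    [0, 0, 0.5, 0, 0],
    [0, 0, 0.5, 0, 0]
  ]
}}

```text
time: 9.15
tool_pos: [0.5388, -0.3392, 0.0562]
tcp_rot: [2.415, 2.008, 0.0]
wrist_force: [-0.8, -0.3, -3.1]
width: 0.158
```

Touchdown: the load fell from -6.6 to about -3 N at the land height I expected. Sliding +x along the groove.

Emit:
{"api": "move_arm", "payload": {
  "steps": [
    [0, 0.5, 0, 0, 0],
    [0, 1, 0, 0, 0],
    [0, 1, 0, 0, 0]
  ]
}}

```text
time: 9.45
tool_pos: [0.54, -0.3394, 0.0561]
tcp_rot: [2.415, 2.008, 0.001]
wrist_force: [0.8, 0.4, -1.9]
width: 0.151
```

Emit:
{"api": "move_arm", "payload": {
  "steps": [
    [0, 0.5, 0, 0, 0],
    [0, 1, 0, 0, 0],
    [0, 1, 0, 0, 0]
  ]
}}

```text
time: 9.75
tool_pos: [0.5409, -0.3395, 0.0559]
tcp_rot: [2.415, 2.008, 0.001]
wrist_force: [1.5, 0.2, -3.2]
width: 0.154
```

Emit:
{"api": "move_arm", "payload": {
  "steps": [
    [0, 0.5, 0, 0, 0],
    [0, 1, 0, 0, 0],
    [0, 1, 0, 0, 0]
  ]
}}

```text
time: 10.05
tool_pos: [0.5417, -0.3395, 0.0557]
tcp_rot: [2.415, 2.009, 0.0]
wrist_force: [1.0, -0.9, -3.5]
width: 0.157
```

```bash
python3 st.py
```

```text
t 10.05 p [ 0.5417 -0.3395  0.0557] yaw -0.1832 tz [ 4.e-04 -1.e-04 -1.e+00] F [ 1.02 -0.92 -3.47] T [-0.141 -0.361  0.025] w 0.1569
```

Emit:
{"api": "move_arm", "payload": {
  "steps": [
    [0, 0.5, 0, 0, 0],
    [0, 1, 0, 0, 0],
    [0, 1, 0, 0, 0]
  ]
}}

```text
time: 10.35
tool_pos: [0.5424, -0.3396, 0.0555]
tcp_rot: [-2.415, -2.009, 0.0]
wrist_force: [1.4, -0.1, -3.7]
width: 0.155
```

Emit:
{"api": "move_arm", "payload": {
  "steps": [
    [0, 0.5, 0, 0, 0],
    [0, 1, 0, 0, 0],
    [0, 1, 0, 0, 0]
  ]
}}

```text
time: 10.65
tool_pos: [0.5431, -0.3396, 0.0553]
tcp_rot: [-2.415, -2.008, 0.0]
wrist_force: [0.1, 0.4, -5.8]
width: 0.155
```

```bash
python3 st.py
```

```text
t 10.65 p [ 0.5431 -0.3396  0.0553] yaw -0.1833 tz [-8.e-04  5.e-04 -1.e+00] F [ 0.14  0.36 -5.81] T [-0.041 -0.164 -0.025] w 0.1548
```

The load is back to -5.8 N, so the foot has run over the cone's mouth as expected. Two more millimetres, then lower.

Emit:
{"api": "move_arm", "payload": {
  "steps": [
    [0, 1, 0, 0, 0],
    [0, 2, 0.5, 0, 0],
    [0, 2, 1, 0, 0],
    [0, 2, 1, 0, 0]
  ]
}}

```text
time: 11.05
tool_pos: [0.5451, -0.3401, 0.0544]
tcp_rot: [-2.415, -2.008, 0.0]
wrist_force: [-0.1, 0.0, -5.8]
width: 0.161
```

```bash
python3 st.py
```

```text
t 11.05 p [ 0.5451 -0.3401  0.0544] yaw -0.1832 tz [-6.e-04  4.e-04 -1.e+00] F [-0.11  0.03 -5.82] T [-0.014  0.032  0.013] w 0.1606
```

Emit:
{"api": "move_arm", "payload": {
  "steps": [
    [0, 0, 0.5, 0, 0],
    [0, 0, 1, 0, 0],
    [0, 0, 1, 0, 0]
  ]
}}

```text
time: 11.35
tool_pos: [0.5453, -0.34, 0.0538]
tcp_rot: [-2.415, -2.009, -0.0]
wrist_force: [0.5, 0.8, -5.3]
width: 0.156
```

```bash
python3 st.py
```

```text
t 11.35 p [ 0.5453 -0.34    0.0538] yaw -0.1833 tz [-2.e-04  4.e-04 -1.e+00] F [ 0.46  0.78 -5.28] T [ 0.144  0.105 -0.015] w 0.1561
```

Emit:
{"api": "move_arm", "payload": {
  "steps": [
    [0, 0, 0.5, 0, 0],
    [0, 0, 0.5, 0, 0],
    [0, 0, 0.5, 0, 0]
  ]
}}

```text
time: 11.65
tool_pos: [0.5454, -0.3401, 0.0537]
tcp_rot: [-2.415, -2.009, -0.0]
wrist_force: [-1.3, 3.0, -0.9]
width: 0.162
```

```bash
python3 st.py
```

```text
t 11.65 p [ 0.5454 -0.3401  0.0537] yaw -0.1833 tz [-0.e+00  3.e-04 -1.e+00] F [-1.34  2.96 -0.87] T [ 0.388  0.243 -0.066] w 0.1623
```

Flank contact: the base pushes back with +y 2.7 N and -x 1.9 N. Yielding a little that way.

Emit:
{"api": "move_arm", "payload": {
  "steps": [
    [0.5, -0.3, 0, 0, 0],
    [0.5, -0.3, 0, 0, 0],
    [0.5, -0.3, 0, 0, 0]
  ]
}}

```text
time: 11.95
tool_pos: [0.5453, -0.3398, 0.0535]
tcp_rot: [2.415, 2.009, 0.0]
wrist_force: [-2.0, 1.1, -0.6]
width: 0.158
```

```bash
python3 st.py
```

```text
t 11.95 p [ 0.5453 -0.3398  0.0535] yaw -0.1833 tz [ 3.e-04 -3.e-04 -1.e+00] F [-1.97  1.11 -0.65] T [ 0.227  0.202 -0.07 ] w 0.1575
```

Emit:
{"api": "move_arm", "payload": {
  "steps": [
    [0.2, -0.5, 0, 0, 0],
    [0.2, -0.5, 0, 0, 0],
    [0.2, -0.5, 0, 0, 0]
  ]
}}

```text
time: 12.25
tool_pos: [0.5452, -0.3397, 0.0535]
tcp_rot: [2.414, 2.008, 0.0]
wrist_force: [0.1, 0.2, -2.5]
width: 0.159
```

```bash
python3 st.py
```

```text
t 12.25 p [ 0.5452 -0.3397  0.0535] yaw -0.1832 tz [ 9.e-04 -7.e-04 -1.e+00] F [ 0.06  0.25 -2.52] T [-0.008 -0.066 -0.024] w 0.1587
```

Lateral forces are near zero and the plate is partly carried by the seat. One more light lowering, then release slightly.

Emit:
{"api": "move_arm", "payload": {
  "steps": [
    [0, 0, 0.3, 0, 0],
    [0, 0, 0.3, 0, 0],
    [0, 0, 0.3, 0, 0]
  ],
  "newtons": 20
}}

```text
time: 12.55
tool_pos: [0.5452, -0.3397, 0.0534]
tcp_rot: [2.415, 2.008, 0.0]
wrist_force: [-0.5, 0.7, 0.2]
width: 0.155
```

```bash
python3 st.py
```

```text
t 12.55 p [ 0.5452 -0.3397  0.0534] yaw -0.1832 tz [ 9.e-04 -6.e-04 -1.e+00] F [-0.47  0.72  0.24] T [ 0.026 -0.066 -0.016] w 0.1554
```

Full weight is carried by the seat with little side force. Opening gently.

Emit:
{"api": "move_arm", "payload": {
  "steps": [
    [0, 0, 0, 0, 20],
    [0, 0, 0, 0, 24],
    [0, 0, 0, 0, 28],
    [0, 0, 0, 0, 28],
    [0, 0, 0, 0, 28]
  ]
}}

```text
time: 13.05
tool_pos: [0.5448, -0.3395, 0.053]
tcp_rot: [2.415, 2.009, -0.0]
wrist_force: [0.1, 0.0, -0.1]
width: 0.282
```

```bash
python3 st.py wrist w8
python3 - <<'E'
from h import *
c=dict(np.load("pics/w8.npz"));cv2.imwrite("pics/w8z.png",cv2.resize(c["pixels"][120:360,130:430,::-1],None,fx=2.5,fy=2.5))
P=cloud(c)
# plate height at several pixels vs base slab
for n,(u,v) in dict(pl=(200,190),pr=(310,190),pr2=(370,190),pll=(200,260),plr=(365,260)).items(): print(n,np.median(P[v-3:v+4,u-3:u+4].reshape(-1,3),0).round(4))
E
```

```text
t 13.05 p [ 0.5448 -0.3395  0.053 ] yaw -0.1832 tz [ 1.e-04 -1.e-04 -1.e+00] F [ 0.13  0.01 -0.13] T [-0.007  0.025 -0.016] w 0.2825
pl [ 0.5087 -0.3007  0.0403]
pr [ 0.5639 -0.3111  0.0404]
pr2 [ 0.5939 -0.3166  0.0406]
pll [ 0.4987 -0.3386  0.0402]
plr [ 0.587  -0.3549  0.0406]
```

View pics/w8z.png

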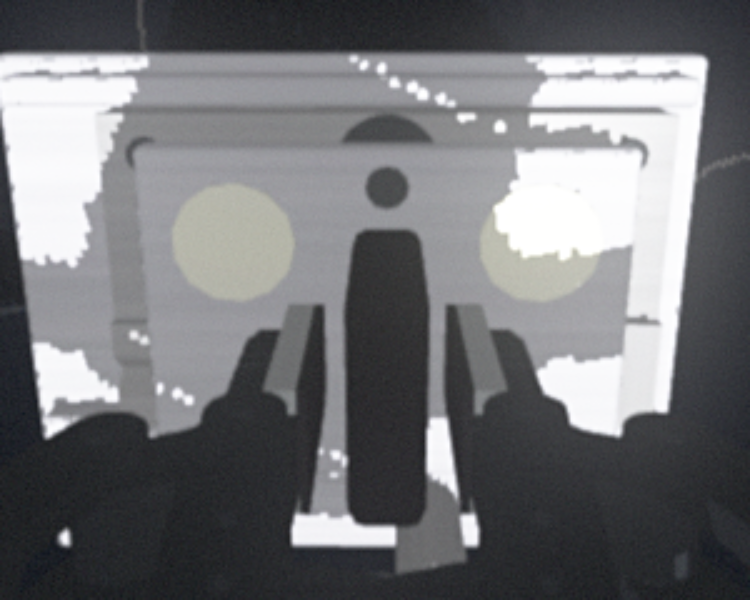

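Plate heights on all sides are equal at 40.2–40.6 mm; the camera reads about 1.2 mm low and home is 42. So it is level and home. Opening and lifting clear.

Emit:
{"api": "move_arm", "payload": {
  "steps": [
    [0, 0, 0, 0, 45],
    [0, 0, 0, 0, 45],
    [0, 0, -10, 0, 45],
    [0, 0, -40, 0, 45],
    [0, 0, -80, 0, 45],
    [0, 0, -110, 0, 45],
    [0, 0, -110, 0, 45],
    [0, 0, -110, 0, 45]
  ]
}}

```text
time: 13.9
tool_pos: [0.5455, -0.3399, 0.165]
tcp_rot: [2.413, 2.007, 0.001]
wrist_force: [-0.5, -0.6, 0.2]
width: 0.445
```

```bash
python3 st.py wrist w9;python3 st.py scene s9
python3 - <<'E'
from h import *
c=dict(np.load("pics/s9.npz"));cv2.imwrite("pics/s9z.png",cv2.resize(c["pixels"][250:360,170:330,::-1],None,fx=5,fy=5,interpolation=cv2.INTER_CUBIC))
E
```

```text
t 13.9 p [ 0.5455 -0.3399  0.165 ] yaw -0.1832 tz [ 0.0027 -0.0018 -1.    ] F [-0.51 -0.65  0.18] T [-0.046 -0.03   0.022] w 0.4451
t 13.95 p [ 0.5445 -0.3392  0.1631] yaw -0.1833 tz [-1.e-04  1.e-04 -1.e+00] F [-0.33  0.9  -1.46] T [0.008 0.009 0.028] w 0.452
```

View pics/w9.png

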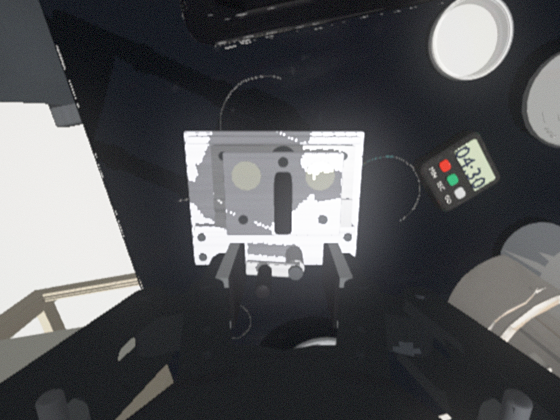

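View pics/s9z.png

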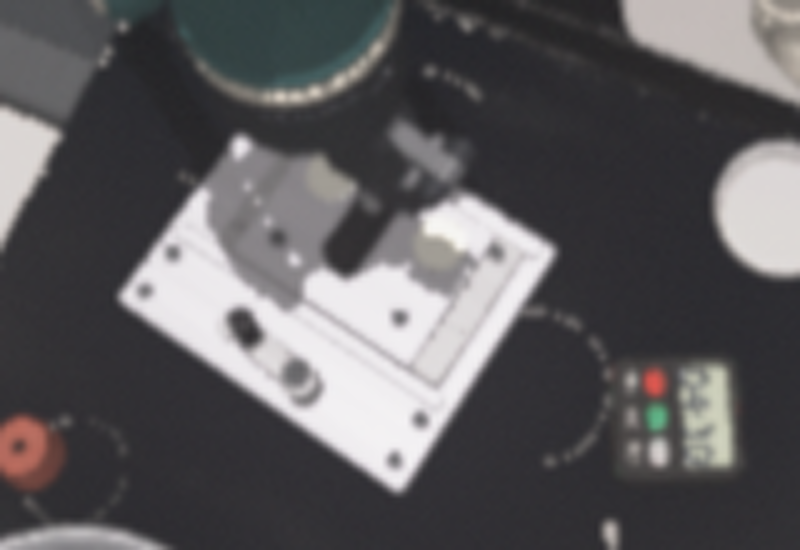

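Run:
```python
from h import *
c=dict(np.load("pics/w9.npz"));a=c["pixels"][225:315,200:350,::-1].astype(float)
a=np.clip(255*(a/255)**.5,0,255).astype(np.uint8)
cv2.imwrite("pics/w9z.png",cv2.resize(a,None,fx=5,fy=5,interpolation=cv2.INTER_CUBIC))
```

```text
(no output)
```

View pics/w9z.png

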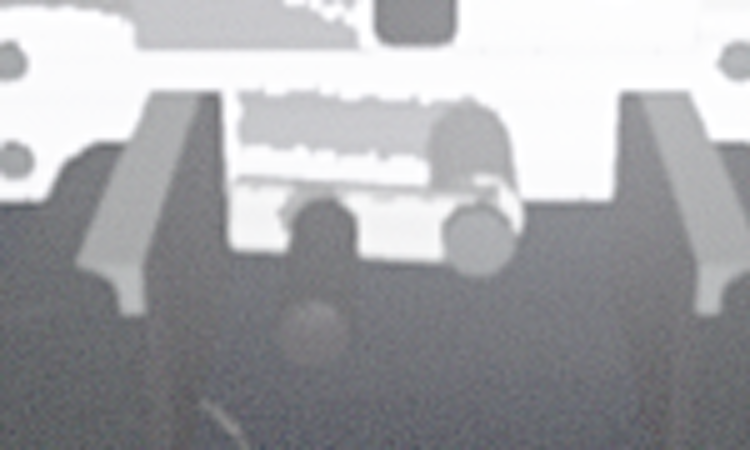

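In the zoom the knob top is at (312,333), the post cap at (480,240), and the keeper arm runs along the base's -x.

Run:
```python
from h import *
t=np.array([.5372,-.3394]);y=-.1835
M=np.array([[np.cos(y),-np.sin(y)],[np.sin(y),np.cos(y)]])
c=dict(np.load("pics/w9.npz"))
for n,p,z in [("knob",(262,291.2),.0875),("post",(295.6,272.6),.0505)]:
    w=ray(c,*p,z);print(n,w.round(4),(M.T@(w[:2]-t)).round(4))
w=pt(c,262,291);print(w,(M.T@(w[:2]-t)).round(4));print(c["xyz"])
c=dict(np.load("pics/s9.npz"))
w=ray(c,170+243/5,250+322/5,.0875);print(w,(M.T@(w[:2]-t)).round(4))
post=t+M@[.020,-.070];print("post",post)
for th in [0,.05,.1,.3]: print(th,(post+M@[-.028*np.cos(th),.028*np.sin(th)]).round(4))
```

```text
knob [ 0.5167 -0.4028  0.0875] [-0.0086 -0.0661]
post [ 0.5438 -0.4116  0.0505] [ 0.0197 -0.0698]
[ 0.51657786 -0.40295598  0.08689307] [-0.0087 -0.0663]
[ 0.55785083 -0.27248451  0.30616707]
[ 0.51991806 -0.40563527  0.0875    ] [-0.0049 -0.0683]
post [ 0.54409119 -0.41187421]
0 [ 0.5166 -0.4068]
0.05 [ 0.5169 -0.4054]
0.1 [ 0.5172 -0.404 ]
0.3 [ 0.5193 -0.3989]
```

Emit:
{"api": "move_arm", "payload": {
  "steps": [
    [-20, -5, 0, -8, 45],
    [-40, -10, 0, -16, 45],
    [-68, -15, 0, -24, 45],
    [-68, -15, 0, -32, 45],
    [-68, -15, 0, -40, 45],
    [-68, -15, 0, -48, 45],
    [-68, -15, 0, -56, 45],
    [-68, -15, 0, -64, 45],
    [-68, -15, 0, -72, 45],
    [-68, -15, 0, -80, 45],
    [-68, -15, 0, -82, 45],
    [-68, -15, 0, -82, 45],
    [-68, -15, 0, -82, 45]
  ]
}}

```text
time: 15.3
tool_pos: [0.5168, -0.4029, 0.1613]
tcp_rot: [-0.506, -3.098, -0.002]
wrist_force: [0.5, -0.0, 0.3]
width: 0.445
```

```bash
python3 st.py wrist w10
```

```text
t 15.3 p [ 0.5168 -0.4029  0.1613] yaw 1.2469 tz [-0.0023  0.0019 -1.    ] F [ 0.47 -0.04  0.27] T [ 0.038  0.    -0.034] w 0.4448
```

View pics/w10.png

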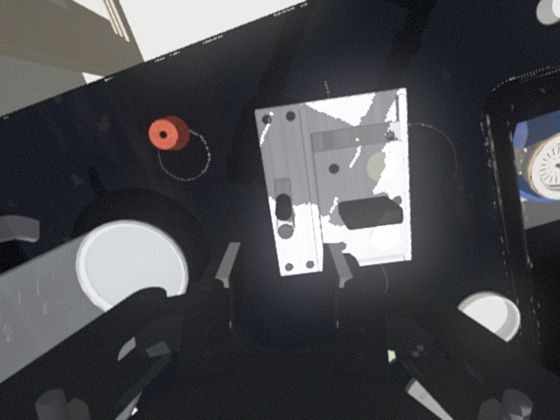

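Run:
```python
from h import *
c=dict(np.load("pics/w10.npz"));a=c["pixels"][160:260,240:340,::-1].astype(float)
a=np.clip(255*(a/255)**.5,0,255).astype(np.uint8)
cv2.imwrite("pics/w10z.png",cv2.resize(a,None,fx=6,fy=6,interpolation=cv2.INTER_CUBIC))
for p in [(283,205),(284,212),(283,218),(286,231)]: print(p,pt(c,*p).round(4))
print(proj(c,np.array([.5168,-.4029,.0875])))
```

```text
(283, 205) [ 0.5108 -0.4024  0.085 ]
(284, 212) [ 0.5159 -0.4033  0.0858]
(283, 218) [ 0.5196 -0.4054  0.0872]
(286, 231) [ 0.5424 -0.4104  0.0528]
[284.98328912 213.66931937]
```

View pics/w10z.png

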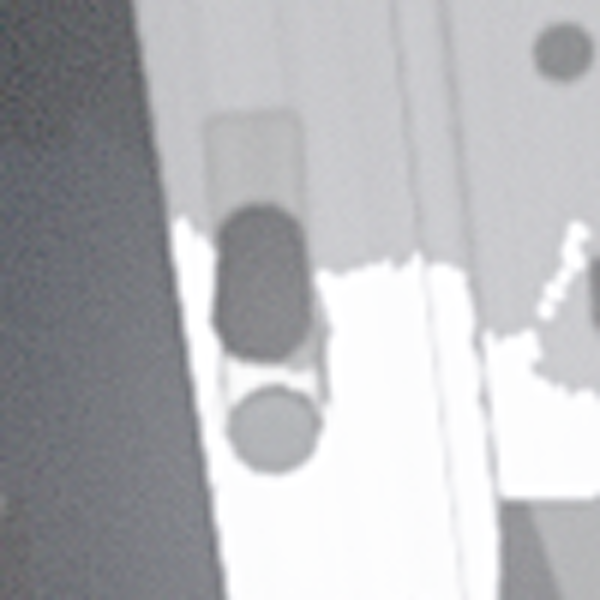

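Knob is centred under the tool to ~1 mm. Descending round it.

Emit:
{"api": "move_arm", "payload": {
  "steps": [
    [0, 0, 40, 0, 45],
    [0, 0, 75, 0, 45],
    [0, 0, 90, 0, 45],
    [0, 0, 97, 0, 45],
    [0, 0, 97, 0, 45],
    [0, 0, 97, 0, 30],
    [0, 0, 97, 0, 21],
    [0, 0, 97, 0, 21],
    [0, 0, 97, 0, 21]
  ]
}}

```text
time: 16.25
tool_pos: [0.5182, -0.404, 0.0672]
tcp_rot: [0.505, 3.099, -0.002]
wrist_force: [-0.5, -0.1, -0.2]
width: 0.209
```

```bash
python3 st.py wrist w11
```

```text
t 16.25 p [ 0.5182 -0.404   0.0672] yaw 1.2479 tz [ 0.0015 -0.0013 -1.    ] F [-0.45 -0.14 -0.22] T [ 0.016 -0.006 -0.   ] w 0.2093
```

View pics/w11.png

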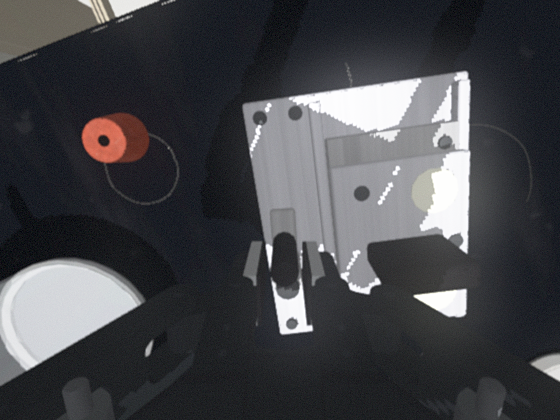

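The knob is caged between the pads. Swinging along the arc (r = 28 mm), first 40°.

Emit:
{"api": "move_arm", "payload": {
  "steps": [
    [-0.1, 2.4, 0, 5, 21],
    [-0.4, 4.9, 0, 10, 21],
    [-1, 7.2, 0, 15, 21],
    [-1.7, 9.6, 0, 20, 21],
    [-2.6, 11.8, 0, 25, 21],
    [-3.8, 14, 0, 30, 21],
    [-5.1, 16.1, 0, 35, 21],
    [-6.6, 18, 0, 40, 21],
    [-6.6, 18, 0, 40, 21]
  ]
}}

```text
time: 17.2
tool_pos: [0.529, -0.3885, 0.0661]
tcp_rot: [-1.534, -2.74, 0.001]
wrist_force: [-2.6, 0.5, 1.0]
width: 0.212
```

```bash
python3 st.py wrist w12
```

```text
t 17.2 p [ 0.529  -0.3885  0.0661] yaw 0.5498 tz [-1.2e-03  1.0e-04 -1.0e+00] F [-2.58  0.55  0.99] T [-0.009  0.411 -0.007] w 0.2122
```

View pics/w12.png

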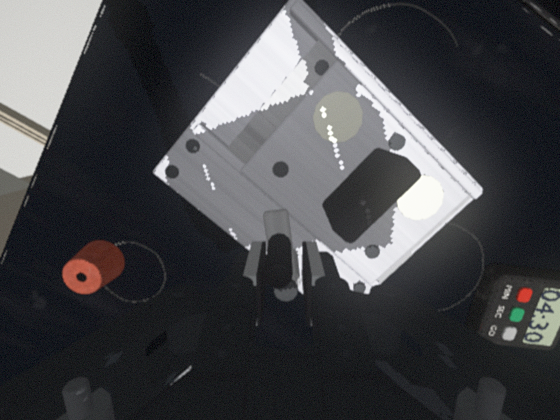

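Keeper is following: the knob is on the trailing pad at about 2.6 N. Continuing toward the stop.

Emit:
{"api": "move_arm", "payload": {
  "steps": [
    [-0.1, 2.4, 0, 5, 21],
    [-0.4, 4.9, 0, 10, 21],
    [-1, 7.2, 0, 15, 21],
    [-1.7, 9.6, 0, 20, 21],
    [-2.6, 11.8, 0, 25, 21],
    [-3.8, 14, 0, 30, 21],
    [-5.1, 16.1, 0, 35, 21],
    [-6.6, 18, 0, 40, 21],
    [-6.6, 18, 0, 40, 21]
  ]
}}

```text
time: 18.15
tool_pos: [0.5482, -0.3843, 0.0658]
tcp_rot: [-2.378, -2.052, -0.0]
wrist_force: [-1.4, 1.0, 0.4]
width: 0.21
```

```bash
python3 st.py wrist w13
```

```text
t 18.15 p [ 0.5482 -0.3843  0.0658] yaw -0.1468 tz [-5.e-04  1.e-03 -1.e+00] F [-1.4   0.96  0.38] T [0.199 0.256 0.086] w 0.2101
```

View pics/w13.png

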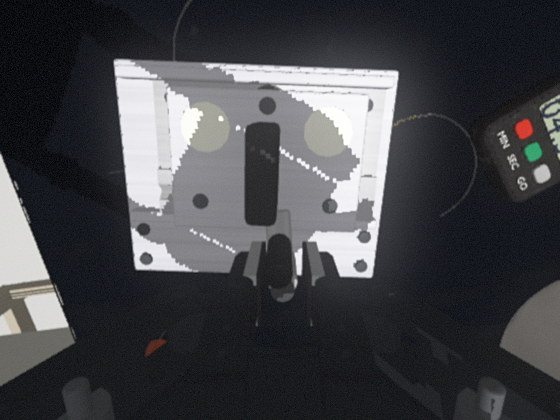

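The keeper is now over the plate's edge. Pushing on in 1 mm steps to feel the stop.

Emit:
{"api": "move_arm", "payload": {
  "steps": [
    [0, 1, 0, 0, 21],
    [-0.1, 2, 0, 2, 21],
    [-0.1, 2, 0, 2, 21]
  ]
}}

```text
time: 18.5
tool_pos: [0.5501, -0.3848, 0.0657]
tcp_rot: [-2.413, -2.01, -0.0]
wrist_force: [-2.3, 2.3, -0.2]
width: 0.212
```

Emit:
{"api": "move_arm", "payload": {
  "steps": [
    [0, 1, 0, 0, 21],
    [0, 1, 0, 0, 21]
  ]
}}

```text
time: 18.7
tool_pos: [0.5509, -0.385, 0.0657]
tcp_rot: [-2.413, -2.009, 0.0]
wrist_force: [-1.8, 2.9, 0.2]
width: 0.21
```

Emit:
{"api": "move_arm", "payload": {
  "steps": [
    [0, 1, 0, 0, 21],
    [0, 1, 0, 0, 21]
  ]
}}

```text
time: 18.9
tool_pos: [0.551, -0.385, 0.0656]
tcp_rot: [-2.412, -2.008, 0.002]
wrist_force: [-6.2, 3.0, 2.4]
width: 0.213
```

```bash
python3 st.py
```

```text
t 18.9 p [ 0.551  -0.385   0.0656] yaw -0.1824 tz [-0.0028  0.0014 -1.    ] F [-6.16  2.98  2.43] T [ 0.54  0.9  -0.02] w 0.2128
```

Emit:
{"api": "move_arm", "payload": {
  "steps": [
    [0, 0.7, 0, 0, 21],
    [0, 0.7, 0, 0, 21],
    [0, 0.7, 0, 0, 21]
  ]
}}

```text
time: 19.2
tool_pos: [0.5511, -0.385, 0.0656]
tcp_rot: [-2.412, -2.007, 0.003]
wrist_force: [-6.1, 3.4, 3.0]
width: 0.213
```

```bash
python3 st.py
```

```text
t 19.2 p [ 0.5511 -0.385   0.0656] yaw -0.1825 tz [-0.0039  0.0019 -1.    ] F [-6.12  3.44  2.99] T [ 0.537  1.195 -0.008] w 0.2133
```

Stalled against the stop at about 6 N. Backing off, opening and lifting away.

Emit:
{"api": "move_arm", "payload": {
  "steps": [
    [0, -3.5, 0, 0, 21],
    [0, -3.5, 0, 0, 30],
    [0, -3.5, 0, 0, 35],
    [0, -3.5, 0, 0, 35],
    [0, -3.5, -15, 0, 35],
    [0, -3.5, -45, 0, 35],
    [0, -3.5, -85, 0, 35],
    [0, -3.5, -110, 0, 35],
    [0, -3.5, -110, 0, 35]
  ]
}}

```text
time: 20.1
tool_pos: [0.5529, -0.3875, 0.1835]
tcp_rot: [2.406, 2.002, 0.004]
wrist_force: [1.1, -0.7, 0.5]
width: 0.349
```

```bash
python3 st.py wrist w14; python3 st.py scene s14
python3 - <<'E'
from h import *
c=dict(np.load("pics/s14.npz"));cv2.imwrite("pics/s14z.png",cv2.resize(c["pixels"][250:360,170:330,::-1],None,fx=5,fy=5,interpolation=cv2.INTER_CUBIC))
E
```

```text
t 20.1 p [ 0.5529 -0.3875  0.1835] yaw -0.1831 tz [ 0.0094 -0.0071 -0.9999] F [ 1.1  -0.75  0.45] T [-0.022 -0.027 -0.013] w 0.3493
t 20.15 p [ 0.5516 -0.3865  0.1805] yaw -0.1831 tz [ 0.006  -0.0045 -1.    ] F [0.07 0.08 0.14] T [-0.062 -0.038 -0.005] w 0.3507
```

View pics/w14.png

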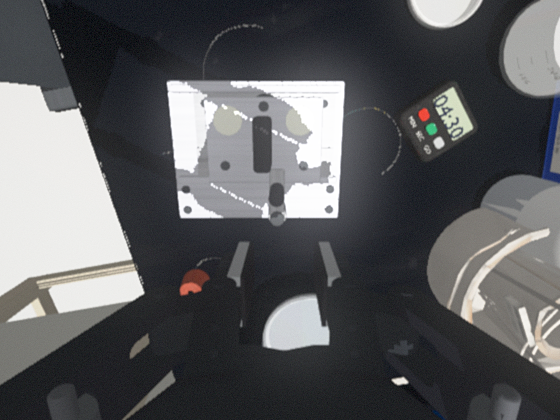

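View pics/s14z.png

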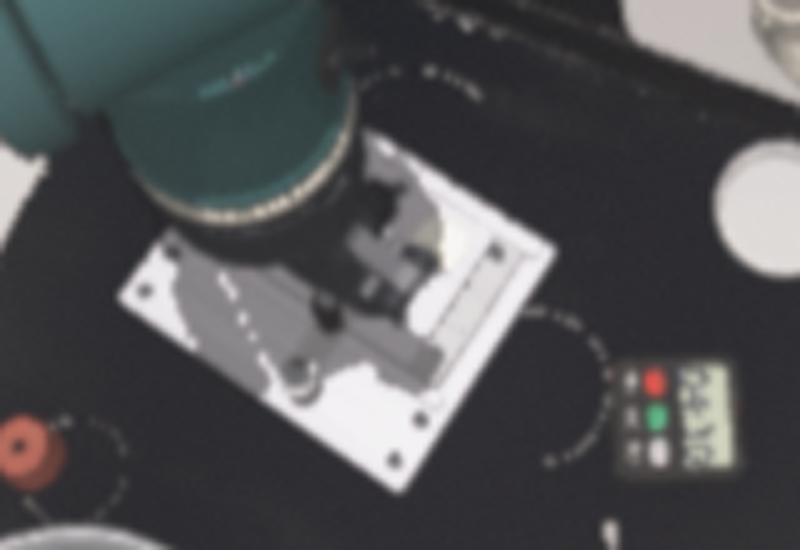

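Checking the keeper angle and plate pose numerically.

```bash
python3 st.py wrist w15
python3 - <<'E'
from h import *
c=dict(np.load("pics/w15.npz"));cv2.imwrite("pics/w15z.png",cv2.resize(c["pixels"][75:235,155:365,::-1],None,fx=3.7,fy=3.7,interpolation=cv2.INTER_CUBIC))
E
```

```text
t 20.2 p [ 0.5503 -0.3856  0.1779] yaw -0.1832 tz [ 0.0025 -0.0019 -1.    ] F [0.14 0.73 1.14] T [0.01  0.05  0.028] w 0.3497
```

View pics/w15z.png

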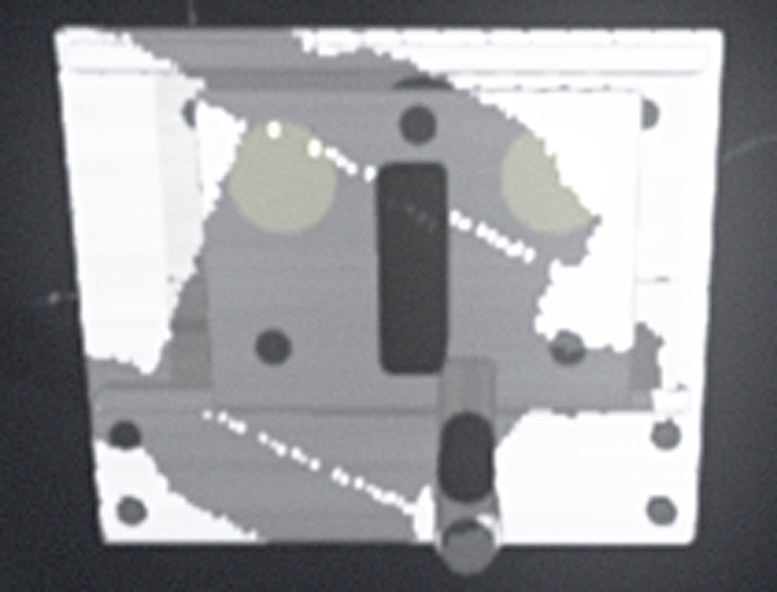

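Run:
```python
from h import *
c=dict(np.load("pics/w15.npz"));f=lambda a,b:(155+(a+.5)/3.7-.5,75+(b+.5)/3.7-.5)
src=np.array([[-85,54],[85,54],[85,-84],[-85,-84]])/1e3
M,t,y,r=fit(src,[ray(c,*f(*p),.01) for p in [(56,30),(722,30),(692,543),(103,543)]]);print("base",t,y)
src=np.array([[-52,38],[52,38],[-36,-22],[36,-22],[0,30]])/1e3
Mp,tp,yp,r=fit(src,[ray(c,*f(*p),.042) for p in [(196,92),(640,92),(273,347),(568,349),(417,125)]]);print("plate in base",(M.T@(tp-t)).round(4),yp-y,r.round(4))
k=M.T@(ray(c,*f(467,444),.0875)[:2]-t);tip=M.T@(ray(c,*f(467.5,358),.0495)[:2]-t);po=M.T@(ray(c,*f(468,545),.0505)[:2]-t)
print("knob",k,"tip",tip,"post",po)
P=cloud(c)
for n,p in dict(l=(240,280),r=(600,320),tr=(500,110),bl=(240,390),br=(560,390),tl=(350,110)).items():
    u,v=map(int,f(*p));print(n,np.median(P[v-2:v+3,u-2:u+3,2]).round(4))
```

```text
base [ 0.53683223 -0.33886307] -0.18558870387258697
plate in base [ 0.0086 -0.0003] -0.0008056306803076452 [[ 0.0011 -0.0009]
 [-0.0011 -0.0002]
 [ 0.0002  0.0005]
 [-0.0001  0.0002]
 [-0.0002  0.0003]]
knob [ 0.02010817 -0.03434225] tip [ 0.02000907 -0.02305264] post [ 0.02010333 -0.06965839]
l 0.0408
r 0.0408
tr 0.0402
bl 0.0405
br 0.0404
tl 0.0403
```

```bash
python3 -c "
from workcell import bot
print(bot.finish_job(), bot.read_state()['time'])"
```

```text
the job is handed in; nothing more can be done
the job is handed in; nothing more can be done
```

The plate is home on the kinematic base and released, with the keeper swung round to its stop over the plate's edge. I handed the job in at about 20 s of robot time; the hand-in reported no verdict.

**Placing:** I lifted the plate by its grip bar and touched down lightly on the land beside the cone. Sliding it +x along the groove, I felt the support vanish at the cone's mouth. I then lowered it, giving way to the side forces, which stayed at or under about 3 N, until the seats carried its weight. After that I let go.

**Keeper:** I swung it with the knob held loosely between the pads, until it stalled at about 6–7 N.

**Last checks:**
- **Plate position:** it sits at (8.6, -0.3) mm in the base's frame with a yaw error under 1 mrad. That fits a seat block offset u of about 8 mm.
- **Plate level:** its top reads 40.2–40.8 mm at six points. The wrist camera reads about 1.2 mm low, so this fits the 42 mm expected when home.
- **Keeper angle:** its post and tip are both at x ≈ 20 mm, so it points straight along +y, at its stop.
- **Robot:** the gripper is clear of everything.

**Disagreements:**
- The scene and wrist cameras differed by about 1.5 mm on the base's position; I used the wrist view and the feel of contact.
- One picked pixel put the knob at y = -34 mm instead of -42. I took this for a picking error on the knob's side, since the tip and post agree.
- I did not push the seated plate sideways to confirm that it is held.
- I did not measure the bystanders again at the end; the arm went nowhere near them, and those visible in the last pictures looked undisturbed.

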